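# Shut the chalk jar and hold it up

## Robot

A 6-joint arm with a two-finger parallel gripper is mounted at the origin on the work surface. World frame = base frame: x ahead of the robot, y to its left, z up, the work surface at z = 0. Lengths are in m, angles in rad, forces in N, time in s.
With the tool pointing down it reaches from about 0.425 to 0.95 m from the base axis. Payload 3.5 kg.
Tool frame: the origin (TCP) lies between the finger pads; the fingertips stand 8 mm ahead of it and the grasp point (between the pads) lies 11 mm behind it; z points along the fingers, y is the line along which they close (so a half turn about z gives the same grasp; the last joint's range is limited). The gripper opens to 85 mm and grips with 20 to 120 N. Pads are 22 mm wide; open, the fingers measure 114 mm over their backs; the gripper's body (76 mm by 85 mm) begins 54 mm behind the grasp point. The pads swing forward as they close: fully open they stand 13 mm farther back than shut.
Start: joints at [-1.331, 0.286, 1.577, -0, 1.279, -0.15], TCP at [0.257, -0.624, 0.239] pointing down, gripper open.
Joint ranges: [-2.77, 2.77], [-0.9, 2.22], [0.21, 2.48], [-1.53, 4.67], [0.24, 2.81], [-2.84, 2.84]. Speed limits (rad/s): [2.79, 2.79, 3.14, 3.14, 3.14, 3.14].

## Interface

Orientations are given as a unit quaternion [w, x, y, z].
In Python, from bench import arm gives the robot as it stands. The module is installed in compiled form; this text tells all that it offers.
- The arm moves only by the tool step_arm, never from a script. Its argument "increments" is a list of rows, each an object with "dp": the shift along the tool's x, y, z in m, a list of three; "rotation": the turn, a rotation vector about the tool's x, y, z in degrees, a list of three. In form: [{"dp": [dx, dy, dz], "rotation": [rx, ry, rz]}, ...]. A call has 1 to 10 rows; each row shifts and turns the commanded pose from where the row before left it, along the tool's axes as they then stand; what a row does not reach is not made up. A row lasts 1/12 s, in which the tool goes at most 41.7 mm and 7.16 degrees, less where a joint would pass 70% of its speed; a pose out of reach is approached as far as the arm can. A call is refused whole if a number of a shift passes 0.0417 or a number of a turn 7.16, either way. A call with a gripper value outside its range is refused whole. "claw" is the finger opening in m, from 0 to 0.0854, set as the call begins (left out, the last holds). The fingers move at their own pace and stop on an object; "force" is the grip in N (left out, the last holds). Time passes only in rows, so rows that do not move let the fingers close. It gives the time, the measured TCP pose, the force, the opening and the grip force at its end, in the units of the state.
- arm.get_state(): the state, without advancing time (a new reading comes with each control period).
- arm.capture(name): name is "scene" or "top"; returns the picture (420x560x3 uint8, blue, green, red); there is no depth.
- arm.camera_info(name): a dict with "fx", "fy", "cx", "cy" (pixels), "eye" and "rotation" of the camera in the world. Camera axes: x right, y down, z forward; pixel columns grow to the right and rows downward; lengths in m; the calibration is good to about 2 mm. A picture is of the moment at which its call begins. camera_info takes no time and is no camera call.
- arm.close_job(): hands the job in; it is judged then, once.
The state is a dict: "time_s": time; "q": joint angles; "joint_vel": joint speeds; "joint_efforts": joint torques, N m; "tool_pos": TCP position; "eef_rot": TCP orientation; "contact_force": force on the tool from outside, world axes, zero at the start; "moment": the same for the moment, N m; "gripper_width": opening from 0.0 (shut) to 1.0 (fully open); "grasp_force": force on a finger pad.
Only numpy, scipy, OpenCV 4.12 (cv2) and the standard library are available. Lean on these libraries where they do the work, as an engineer would, in place of code of your own. Each camera call takes 0.05 s, during which the arm holds its last target. There are 200 camera calls.

## Task

The yellow cap of the square glass chalk jar has been left loose: with the jar standing in its wooden holder, screw the cap fully shut (clockwise seen from above). Then lift the jar straight up out of the holder and hold it upright and still in the gripper right above the holder, its bottom about 10 cm above the desk; finish while holding it there. Keep the jar upright throughout and leave everything else on the desk alone.

Things in the scene. Friction and masses are not known exactly. Their poses are not given: they have to be found in the camera images.
- jar: Square glass jar of coloured chalk, loose, 0.2 to 0.5 kg with its cap. Glass 62 x 62 mm, 66 mm high; then a thin neck, then the round cap from 76 to 102 mm above the jar's bottom. Origin: centre of its underside; z up, x and y square to its sides. A red mark on its +x side and shoulder shows where the cap's red stripe points when shut.
- jar_cap (a joint): Yellow round twist cap, 52 mm across, 26 mm high, captive: turns on the jar's upright axis without rising or coming off; otherwise rigid with the jar, which can be lifted by it. Rad: 0 = fully shut (stop; its red stripe meets the jar's red mark), 1.3 = loosest; starts at 0.5 to 1.2. Grows anticlockwise from above: clockwise shuts it. Friction 0.06 N m, stays where left.
- cap_grip (a point): Point on the axis of the yellow cap at half its height, 89 mm above the jar's bottom (13 mm below the cap's top, 23 mm above the flat glass shoulder); its x axis points along the cap's red stripe.
- holder: Square light-wood holder fixed to the desk, 92 x 92 mm, rim 32 mm high, with one square pocket 68 mm wide whose floor is 8 mm above the desk. The jar stands in the pocket with 3 mm play on each side, which also keeps it from turning. Origin: centre of its underside, on the desk.
- eraser: Grey eraser block, loose, 22 x 45 x 14 mm high, origin at the centre of its underside. A bystander.
- sharpener: Red pencil sharpener, loose, 26 x 16 x 13 mm high, origin at the centre of its underside. A bystander.
- glue: Small closed green glue bottle with orange cap, loose, 34 mm across, 85 mm high, origin at the centre of its underside. A bystander.
- protractor: White plastic half-round protractor, loose, 100 mm along its straight edge (y), 50 mm deep, 4 mm thick, origin at the middle of the straight edge. A bystander.
- ruler: Wooden ruler, loose, 30 x 300 x 5 mm, lying along its y axis, origin at the centre of its underside. A bystander.
- tin: Aluminium lunch tin fixed in place, 130 x 180 mm, 62 mm high with its lid, origin at the centre of its underside. A bystander.
- tin_lid (a joint): Hinged lid of the lunch tin, rad: 0 = shut, grows as it opens upward. Leave it shut.
- clipboard: Brown hardboard clipboard fixed in place, 310 x 220 x 5 mm, long along x, with a spring clamp with orange handles on its -x edge, up to 40 mm high. Origin: centre of its underside. A bystander.
Mind the look-alikes: they are no part of the job. What is shaped like the jar but purple or turquoise is not meant. Of the things that look like the holder, take the one that is farthest to the robot's left at the start.

How it is judged:
On the way, in this order (a step that is already met when the one before it is completed fails the run):
1. the cap is fully shut while the jar stands in its holder (value of joint jar_cap below 0.1 rad and z of jar in the frame of holder below 0.015 m), for 0.2 s.
2. the jar is lifted clear of the holder, upright (height (world z) of jar above 0.05 m and angle between jar's own z axis and vertical below 0.2 rad), for 0.2 s.
At the end, for the whole second after the job is handed in: The cap is shut (within 0.1 rad of its stop); the fingers hold the jar over its holder (centres within 50 mm), its bottom 65 to 145 mm above the desk, touching the holder nowhere, upright within 0.12 rad and still (under 20 mm/s and 0.15 rad/s) for the last second (value of joint jar_cap below 0.1 rad and height (world z) of jar between 0.065 and 0.145 m and horizontal distance between jar and holder below 0.05 m and angle between jar's own z axis and vertical below 0.12 rad and linear speed of jar below 0.02 m/s and angular speed of jar below 0.15 rad/s and contact force between the fingers and jar above 2 N and contact force between jar and holder below 0.1 N); the arm keeps its last pose, push and grip.
It fails at once if the jar is tipped more than 0.35 rad (angle between jar's own z axis and vertical above 0.35 rad).
It fails at once if a bystander is moved more than 20 mm (distance of any of eraser, sharpener, glue, protractor, ruler from where it was at the start of the episode above 0.02 m).
It fails at once if the glue bottle is knocked over (angle between glue's own z axis and vertical above 0.4 rad).
It fails at once if the lunch tin is opened (value of joint tin_lid above 0.15 rad).
It also fails if it takes over 32 s, if anything falls off the work surface, if the arm or the gripper's body presses on something with over 40 N, if the wrist force passes 120 N, or if a joint passes its speed limit or range.

## Working session

There is one attempt and no reset: what is moved stays moved. The work goes in short steps, Python scripts to look and compute and a tool call to move; the robot and the scene stay as the last step left them, time stands still between calls to the robot, and variables do not carry over. Pictures are saved under pics/ and viewed, at most 10 in all, crops included, and the job is handed in when it is done.

Besides the shell and the picture viewer there is one more tool, called after "Call:" by a JSON object that holds its "op" and its "data". step_arm: Moves the arm, as the interface text tells. Its arguments: {"type":"object","properties":{"increments":{"type":"array"},"claw":{"type":"number"},"force":{"type":"number"}},"required":["increments"]}

```bash
mkdir -p pics; python3 - <<'E'
from bench import arm
import cv2,numpy as np
for n in("scene","top"):
    im=arm.capture(n);cv2.imwrite(f"pics/{n}0.png",im)
    i=arm.camera_info(n);print({k:np.round(v,4).tolist() if k in("eye","rotation") else v for k,v in i.items()})
s=arm.get_state();print(s)
E
```

```text
{'fx': 398.76631910044244, 'fy': 398.76631910044244, 'cx': 280.4473594630835, 'cy': 219.3281945381781, 'eye': [0.9666, 0.3496, 0.9818], 'rotation': [-0.1298, 0.4169, 0.8616, -0.2589]}
{'fx': 544.1312028423906, 'fy': 544.1312028423906, 'cx': 275.6103344982046, 'cy': 202.15309711445494, 'eye': [0.3037, -0.0222, 1.532], 'rotation': [0.0595, -0.6946, 0.7157, -0.0423]}
{'time_s': 0.1, 'q': array([-1.33098539e+00,  2.87101165e-01,  1.57801450e+00,  1.98184964e-05,
        1.27860232e+00, -1.49976222e-01]), 'joint_vel': array([ 2.94034453e-04, -1.78495539e-03, -3.36642408e-03, -5.49699363e-04,
       -5.26699187e-05, -1.11308460e-03]), 'joint_efforts': array([ 1.05888561e-03, -4.07295156e+01, -2.93697095e+01, -1.38229316e-04,
        3.42084350e-03, -6.60749961e-06]), 'tool_pos': array([ 0.25640401, -0.62378971,  0.23807814]), 'eef_rot': array([-1.06202045e-03,  9.81068286e-01,  1.93659209e-01, -3.82394817e-05]), 'contact_force': array([ 0.05930725,  0.15406712, -0.73433374]), 'moment': array([ 0.00042757,  0.01917116, -0.03557929]), 'grasp_force': 0.0, 'gripper_width': 0.9971431019350898}
```

View pics/scene0.png

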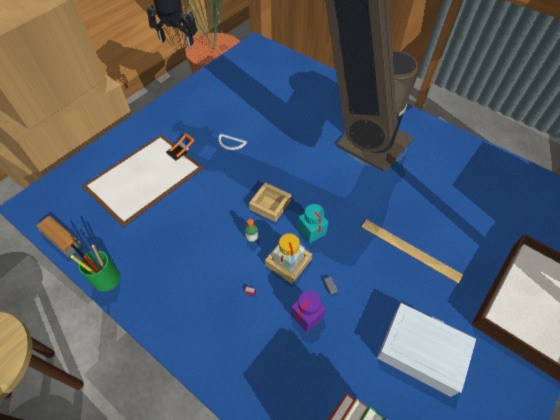

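View pics/top0.png

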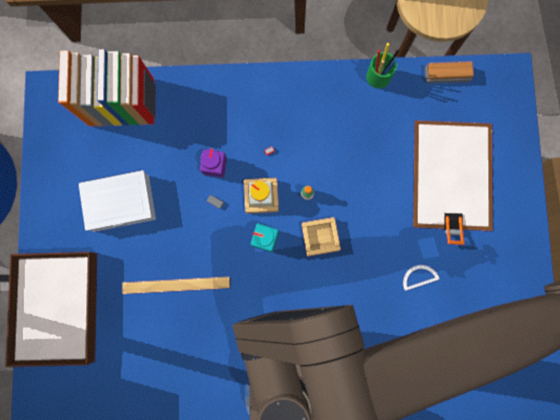

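The scene picture shows the yellow jar in a holder at (289,250), turquoise at (313,222), purple at (308,310), and an empty holder at (270,202). The top picture shows yellow at (261,190), turquoise (264,237), purple (211,161), and the empty holder (321,237). The glue is at (307,192), the eraser (216,202) and the sharpener (270,151). My choice is the yellow-capped jar in the left holder.

```bash
cat > h.py <<'E'
from bench import arm
import numpy as np,cv2
from scipy.spatial.transform import Rotation as R
def cam(n):
    i=arm.camera_info(n);r=np.asarray(i["rotation"])
    M=R.from_quat(np.r_[r[1:],r[0]]).as_matrix() if r.size==4 else r
    return i,M,np.asarray(i["eye"])
def proj(n,P):
    i,M,e=cam(n);c=(np.atleast_2d(P)-e)@M
    return np.c_[i["fx"]*c[:,0]/c[:,2]+i["cx"],i["fy"]*c[:,1]/c[:,2]+i["cy"]]
def plane(n,uv,z):
    i,M,e=cam(n);d=M@np.array([(uv[0]-i["cx"])/i["fx"],(uv[1]-i["cy"])/i["fy"],1])
    return e+d*(z-e[2])/d[2]
E
python3 - <<'E'
from h import *
print(proj("top",[[0,0,0],[.6,0,0],[.6,.2,0]]))
t=cv2.imread("pics/top0.png");s=cv2.imread("pics/scene0.png")
a=t[165:225,225:325];b=s[215:290,235:335]
out=np.vstack([cv2.resize(a,None,fx=5,fy=5,interpolation=2),cv2.resize(b,None,fx=4,fy=4,interpolation=2).__getitem__((slice(0,300),)) if 0 else cv2.copyMakeBorder(cv2.resize(b,None,fx=4,fy=4,interpolation=2),0,0,0,100,0)])
cv2.imwrite("pics/crop.png",out)
for n,im,(c0,r0,c1,r1) in(("top",t,(240,170,285,215)),("scene",s,(265,225,320,285))):
    h=cv2.cvtColor(im,cv2.COLOR_BGR2HSV)[r0:r1,c0:c1].astype(int)
    H,S,V=h[...,0],h[...,1],h[...,2]
    y=(H>19)&(H<32)&(S>190)&(V>120); red=((H<8)|(H>170))&(S>130)&(V>90)
    print(n,"yellow",y.sum());p=np.argwhere(y);print(p.mean(0)[::-1]+[c0,r0],p.min(0)[::-1]+[c0,r0],p.max(0)[::-1]+[c0,r0])
    print("red",(np.argwhere(red)[:,::-1]+[c0,r0]).tolist())
E
```

```text
[[285.49947031 394.57880663]
 [279.09042506 176.73546026]
 [209.51586917 178.99966328]]
top yellow 235
[259.82978723 190.64680851] [251 181] [268 199]
red [[252, 184], [252, 185], [253, 185], [254, 186], [255, 187], [256, 187], [256, 188], [257, 188]]
scene yellow 267
[288.63670412 243.3670412 ] [280 234] [298 254]
red [[319, 226], [319, 227], [319, 228], [319, 229], [319, 230], [319, 231], [289, 243], [289, 244], [290, 244], [290, 245], [290, 246], [290, 247], [291, 247], [291, 248], [291, 249], [291, 250], [291, 251], [292, 251], [291, 252], [292, 252], [291, 253], [292, 253], [291, 254], [292, 254], [282, 256], [281, 257], [282, 257], [281, 258], [282, 258], [281, 259], [282, 259], [281, 260], [282, 260], [282, 261]]
```

View pics/crop.png

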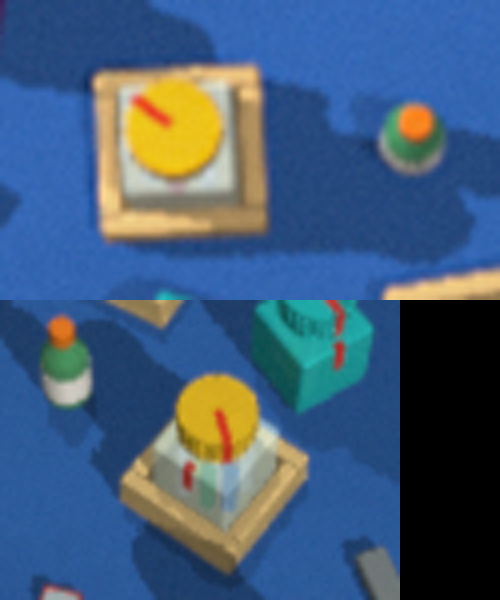

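```bash
python3 - <<'E'
from h import *
from scipy.optimize import least_squares
cor=np.array([(95,75),(258,65),(267,235),(105,240)])/5+[225,165]-.4
H=np.array([plane("top",c,.032) for c in cor])[:,:2];c=H.mean(0)
d=[H[1]-H[0],H[2]-H[1],H[3]-H[2],H[0]-H[3]]
print("holder",c,[np.linalg.norm(v) for v in d],[np.degrees(np.arctan2(v[1],v[0]))%90 for v in d])
# cap-top ellipse centre: top crop approx (173,127)/5 ; scene crop (217,405-300)/4
ct=np.array([173,127])/5+[225,165]-.4; cs=np.array([218,107])/4+[235,215]-.4
print("cap",plane("top",ct,.11),plane("scene",cs,.11))
for n,tip in(("top",(252,184)),("scene",(291.3,248.5))):
    cc=plane(n,ct if n=="top" else cs,.11);p=plane(n,tip,.11);v=p-cc;print("stripe",n,np.degrees(np.arctan2(v[1],v[0])),np.linalg.norm(v))
# mark on scene: px ~ (281.7,258.5): on vertical face
for z in(.05,.06,.074):
    p=plane("scene",(281.8,258.5),z);v=p[:2]-c;print("mark",z,p,np.degrees(np.arctan2(v[1],v[0])),np.linalg.norm(v))
T=R.from_quat(np.roll(arm.get_state()["eef_rot"],-1)).as_matrix();print(T)
E
```

```text
holder [0.54283351 0.05203528] [np.float64(0.09171111268966238), np.float64(0.09625850222748218), np.float64(0.09021940640703657), np.float64(0.09359886237908022)] [np.float64(1.676763219370315), np.float64(1.3668879955268096), np.float64(89.98488593724514), np.float64(2.295308111485621)]
cap [0.5446976  0.05217317 0.11      ] [0.54529625 0.05425224 0.11      ]
stripe top 48.193149767420024 0.025172336543320767
stripe scene 52.46562638369238 0.021392977257787445
mark 0.05 [0.56981239 0.0507761  0.05      ] -2.672217411294826 0.027008241748856462
mark 0.06 [0.57407081 0.05398296 0.06      ] 3.56783503643504 0.031297953911342255
mark 0.074 [0.58003259 0.05847256 0.074     ] 9.817775071695237 0.037751956376517286
[[ 9.24992219e-01  3.79985735e-01 -4.86371165e-04]
 [ 3.79985898e-01 -9.24989966e-01  2.06901830e-03]
 [ 3.36308994e-04 -2.09864001e-03 -9.99997741e-01]]
```

Call:
{"op": "step_arm", "data": {"increments": [{"dp": [0.026, -0.0258, 0], "rotation": [0, 0, 0]}, {"dp": [0.026, -0.0258, 0], "rotation": [0, 0, 0]}, {"dp": [0.026, -0.0258, 0], "rotation": [0, 0, 0]}, {"dp": [0.026, -0.0258, 0], "rotation": [0, 0, 0]}, {"dp": [0.026, -0.0258, 0], "rotation": [0, 0, 0]}, {"dp": [0.026, -0.0258, 0], "rotation": [0, 0, 0]}, {"dp": [0.026, -0.0258, 0], "rotation": [0, 0, 0]}, {"dp": [0.026, -0.0258, 0], "rotation": [0, 0, 0]}, {"dp": [0.026, -0.0258, 0], "rotation": [0, 0, 0]}, {"dp": [0.026, -0.0258, 0], "rotation": [0, 0, 0]}], "claw": 0.085, "force": 50}}

```text
time_s: 0.93
tool_pos: [0.3991, -0.2849, 0.2389]
eef_rot: [-0.0, 0.981, 0.193, -0.0]
contact_force: [0.9, 0.6, 0.3]
gripper_width: 0.994
grasp_force: 0.0
```

Call:
{"op": "step_arm", "data": {"increments": [{"dp": [0.026, -0.0258, 0], "rotation": [0, 0, 0]}, {"dp": [0.026, -0.0258, 0], "rotation": [0, 0, 0]}, {"dp": [0.026, -0.0258, 0], "rotation": [0, 0, 0]}, {"dp": [0.026, -0.0258, 0], "rotation": [0, 0, 0]}, {"dp": [0.026, -0.0258, 0], "rotation": [0, 0, 0]}, {"dp": [0.026, -0.0258, 0], "rotation": [0, 0, 0]}, {"dp": [0.026, -0.0258, 0], "rotation": [0, 0, 0]}, {"dp": [0.026, -0.0258, 0], "rotation": [0, 0, 0]}, {"dp": [0.026, -0.0258, 0], "rotation": [0, 0, 0]}, {"dp": [0.026, -0.0258, 0], "rotation": [0, 0, 0]}]}}

```text
time_s: 1.77
tool_pos: [0.5415, 0.0525, 0.2389]
eef_rot: [-0.0, 0.981, 0.194, -0.0]
contact_force: [0.8, -0.9, 0.0]
gripper_width: 0.994
grasp_force: 0.0
```

Call:
{"op": "step_arm", "data": {"increments": [{"dp": [0, 0, 0], "rotation": [0, 0, -6]}, {"dp": [0, 0, 0], "rotation": [0, 0, -6]}, {"dp": [0, 0, 0], "rotation": [0, 0, -6]}, {"dp": [0, 0, 0], "rotation": [0, 0, -6]}, {"dp": [0, 0, 0], "rotation": [0, 0, -6]}, {"dp": [0, 0, 0], "rotation": [0, 0, -6]}, {"dp": [0, 0, 0], "rotation": [0, 0, -6]}, {"dp": [0, 0, 0], "rotation": [0, 0, -6]}, {"dp": [0, 0, 0], "rotation": [0, 0, 0]}, {"dp": [0, 0, 0], "rotation": [0, 0, 0]}]}}

```text
time_s: 2.6
tool_pos: [0.5411, 0.0506, 0.2388]
eef_rot: [-0.0, 0.818, 0.575, -0.0]
contact_force: [0.1, -0.5, 0.1]
gripper_width: 0.995
grasp_force: 0.0
```

```bash
cat > w.py <<'E'
from h import *
s=arm.get_state();T=R.from_quat(np.roll(s["eef_rot"],-1)).as_matrix();np.set_printoptions(suppress=True,precision=4)
print(s["time_s"],s["tool_pos"],"q",s["q"],"yaw",np.degrees(np.arctan2(T[1,0],T[0,0])),"F",s["contact_force"],"M",s["moment"],s["gripper_width"],s["grasp_force"])
print("tilt",T[:,2],"delta tool (z->.086)",T.T@(np.array([.5448,.0528,.086])-s["tool_pos"]))
E
python3 w.py; python3 -c "
from h import *
s=cv2.resize(arm.capture('scene')[180:300,210:350],None,fx=4,fy=4,interpolation=2);cv2.imwrite('pics/s1.png',s)"
```

```text
2.6 [0.5411 0.0506 0.2388] q [-0.0936 -0.0031  1.9004  0.      1.2452  0.2523] yaw 70.1803828294205 F [ 0.1168 -0.524   0.1456] M [0.0288 0.0101 0.0015] 0.9948973618691888 0.0
tilt [-0.0009  0.0001 -1.    ] delta tool (z->.086) [0.0034 0.0028 0.1528]
```

View pics/s1.png

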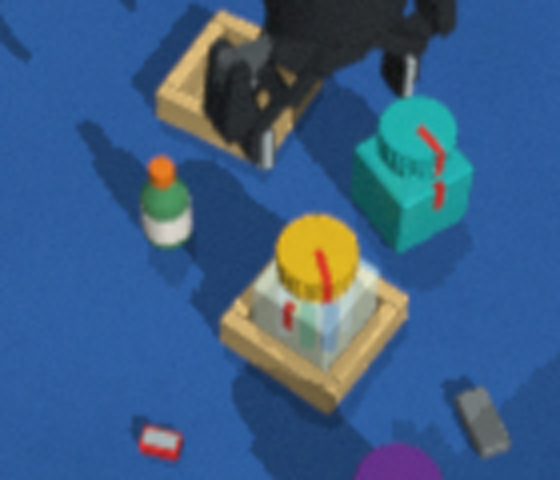

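The crop at 4x shows the open fingers above the desk and the yellow cap at (317,250) in the crop. Its stripe points away from the jar's mark at (289,315). Nothing has been moved. I'll descend now.

Call:
{"op": "step_arm", "data": {"increments": [{"dp": [0.0017, 0.0014, 0.016], "rotation": [0, 0, 0]}, {"dp": [0.0017, 0.0014, 0.02], "rotation": [0, 0, 0]}, {"dp": [0, 0, 0.02], "rotation": [0, 0, 0]}, {"dp": [0, 0, 0.02], "rotation": [0, 0, 0]}, {"dp": [0, 0, 0.02], "rotation": [0, 0, 0]}, {"dp": [0, 0, 0.016], "rotation": [0, 0, 0]}, {"dp": [0, 0, 0.015], "rotation": [0, 0, 0]}, {"dp": [0, 0, 0.013], "rotation": [0, 0, 0]}, {"dp": [0, 0, 0.012], "rotation": [0, 0, 0]}, {"dp": [0, 0, 0], "rotation": [0, 0, 0]}]}}

```text
time_s: 3.48
tool_pos: [0.5434, 0.0529, 0.0845]
eef_rot: [-0.002, 0.818, 0.576, -0.002]
contact_force: [-0.8, -0.2, -0.4]
gripper_width: 0.994
grasp_force: 0.0
```

```bash
python3 w.py
```

```text
3.4833 [0.5434 0.0529 0.0845] q [-0.0888  0.1905  2.0006 -0.      0.9556  0.2553] yaw 70.28307123752182 F [-0.8181 -0.2112 -0.3715] M [ 0.0094 -0.078   0.0173] 0.9943447765305432 0.0
tilt [-0.0051  0.0004 -1.    ] delta tool (z->.086) [ 0.0004  0.0014 -0.0015]
```

Call:
{"op": "step_arm", "data": {"increments": [{"dp": [0, 0.001, -0.001], "rotation": [0, 0, 0]}, {"dp": [0, 0, 0], "rotation": [0, 0, 0]}, {"dp": [0, 0, 0], "rotation": [0, 0, 0]}, {"dp": [0, 0, 0], "rotation": [0, 0, 0]}, {"dp": [0, 0, 0], "rotation": [0, 0, 0]}, {"dp": [0, 0, 0], "rotation": [0, 0, 0]}, {"dp": [0, 0, 0], "rotation": [0, 0, 0]}, {"dp": [0, 0, 0], "rotation": [0, 0, 0]}], "claw": 0.02, "force": 40}}

```text
time_s: 4.15
tool_pos: [0.5471, 0.0524, 0.0899]
eef_rot: [0.001, 0.818, 0.576, 0.001]
contact_force: [-1.5, 0.1, 6.0]
gripper_width: 0.595
grasp_force: 42.0
```

```bash
python3 w.py
```

```text
4.15 [0.5471 0.0524 0.0899] q [-0.0891  0.1861  1.9939 -0.      0.9594  0.2542] yaw 70.3282743441863 F [-1.474   0.1035  5.9596] M [-0.0001  0.1611 -0.0227] 0.5954964656432574 41.95659041404724
tilt [ 0.0023 -0.0002 -1.    ] delta tool (z->.086) [-0.0004 -0.0023  0.0039]
```

Call:
{"op": "step_arm", "data": {"increments": [{"dp": [0, 0, -0.002], "rotation": [0, 0, 4]}, {"dp": [0, 0, -0.002], "rotation": [0, 0, 4]}, {"dp": [0, 0, 0], "rotation": [0, 0, 4]}, {"dp": [0, 0, 0], "rotation": [0, 0, 4]}, {"dp": [0, 0, 0], "rotation": [0, 0, 4]}, {"dp": [0, 0, 0], "rotation": [0, 0, 4]}, {"dp": [0, 0, 0], "rotation": [0, 0, 4]}, {"dp": [0, 0, 0], "rotation": [0, 0, 4]}, {"dp": [0, 0, 0], "rotation": [0, 0, 4]}, {"dp": [0, 0, 0], "rotation": [0, 0, 4]}]}}

```text
time_s: 4.98
tool_pos: [0.5469, 0.0521, 0.0921]
eef_rot: [0.001, 0.966, 0.26, 0.001]
contact_force: [1.3, -0.7, -2.2]
gripper_width: 0.599
grasp_force: 42.3
```

```bash
python3 w.py
```

```text
4.9833 [0.5469 0.0521 0.0921] q [-0.0894  0.182   1.9938 -0.001   0.963   0.9553] yaw 30.17428973538337 F [ 1.3476 -0.6634 -2.1874] M [-0.2227 -0.4108  0.0858] 0.598906709826444 42.27587163448334
tilt [ 0.0028 -0.0011 -1.    ] delta tool (z->.086) [-0.0014 -0.0017  0.0061]
```

Call:
{"op": "step_arm", "data": {"increments": [{"dp": [0, 0, 0.001], "rotation": [0, 0, 2]}, {"dp": [0, 0, 0], "rotation": [0, 0, 2]}, {"dp": [0, 0, 0], "rotation": [0, 0, 2]}, {"dp": [0, 0, 0], "rotation": [0, 0, 2]}, {"dp": [0, 0, 0], "rotation": [0, 0, 2]}]}}

```text
time_s: 5.4
tool_pos: [0.5468, 0.0519, 0.0911]
eef_rot: [0.001, 0.984, 0.176, 0.001]
contact_force: [2.4, -1.6, -2.8]
gripper_width: 0.594
grasp_force: 42.3
```

```bash
python3 w.py
```

```text
5.4 [0.5468 0.0519 0.0911] q [-0.0895  0.1835  1.9942 -0.0014  0.9612  1.1282] yaw 20.273426742739023 F [ 2.4359 -1.6259 -2.7843] M [-0.2743 -0.4239  0.1027] 0.5939401445278217 42.33508050441742
tilt [ 0.0026 -0.0014 -1.    ] delta tool (z->.086) [-0.0016 -0.0015  0.0051]
```

Call:
{"op": "step_arm", "data": {"increments": [{"dp": [0, 0, 0.001], "rotation": [0, 0, 2]}, {"dp": [0, 0, 0], "rotation": [0, 0, 2]}, {"dp": [0, 0, 0], "rotation": [0, 0, 1]}]}}

```text
time_s: 5.65
tool_pos: [0.5468, 0.0519, 0.0902]
eef_rot: [0.001, 0.991, 0.133, 0.001]
contact_force: [2.3, -0.3, -1.9]
gripper_width: 0.595
grasp_force: 42.4
```

```bash
python3 w.py; python3 -c "
from h import *
a=cv2.resize(arm.capture('scene')[200:290,230:350],None,fx=5,fy=5,interpolation=2);cv2.imwrite('pics/s2.png',a)"
```

```text
5.65 [0.5468 0.0519 0.0902] q [-0.0896  0.1849  1.9945 -0.0015  0.9597  1.215 ] yaw 15.30264383144947 F [ 2.3007 -0.257  -1.8532] M [-0.5526 -0.4689  0.1363] 0.5951354249703334 42.38050818443298
tilt [ 0.0023 -0.0014 -1.    ] delta tool (z->.086) [-0.0017 -0.0014  0.0042]
```

View pics/s2.png

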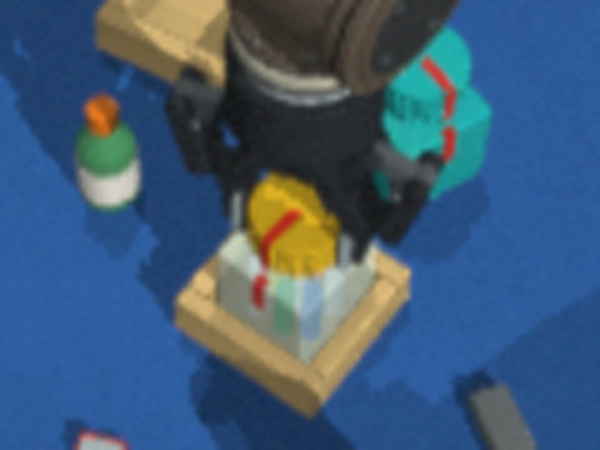

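The crop shows the stripe bending over the rim at about (265,245) and running down to about (262,270), close to the jar's mark at (260,290). I'll check the remaining angle by projection.

```bash
python3 - <<'E'
from h import *
c=np.array([.5462,.0528,0]);o=lambda p:np.round((p-[230,200])*5+2,0).tolist()
for y in(0,5,10,15,20):
    a=np.radians(y);v=np.array([np.cos(a),np.sin(a),0])
    print(y,"centre,rim top,rim bottom,shoulder edge",o(proj("scene",[c+[0,0,.11],c+.026*v+[0,0,.11],c+.026*v+[0,0,.084],c+.031*v+[0,0,.074]])))
im=arm.capture("scene");sub=im[200:290,230:350]
b=cv2.resize(sub,None,fx=5,fy=5,interpolation=2)
t=np.linspace(0,2*np.pi,80)
for z in(.11,.084):
    P=c+np.c_[.026*np.cos(t),.026*np.sin(t),0*t+z]
    cv2.polylines(b,[np.int32(o(proj("scene",P)))],True,(255,255,255),1)
h=cv2.cvtColor(sub,cv2.COLOR_BGR2HSV).astype(int);H,S,V=h[...,0],h[...,1],h[...,2]
red=((H<8)|(H>172))&(S>130)&(V>80);p=np.argwhere(red)[:,::-1];p=p[(p[:,0]<65)&(p[:,1]<66)&(p[:,0]>45)];print((p*5+2).tolist())
cv2.imwrite("pics/s3.png",cv2.resize(b[150:350,150:450],None,fx=2,fy=2))
E
```

```text
0 centre,rim top,rim bottom,shoulder edge [[294.0, 208.0], [262.0, 243.0], [262.0, 269.0], [256.0, 285.0]]
5 centre,rim top,rim bottom,shoulder edge [[294.0, 208.0], [266.0, 246.0], [266.0, 271.0], [260.0, 287.0]]
10 centre,rim top,rim bottom,shoulder edge [[294.0, 208.0], [270.0, 248.0], [269.0, 273.0], [265.0, 290.0]]
15 centre,rim top,rim bottom,shoulder edge [[294.0, 208.0], [274.0, 250.0], [273.0, 275.0], [269.0, 292.0]]
20 centre,rim top,rim bottom,shoulder edge [[294.0, 208.0], [278.0, 251.0], [278.0, 276.0], [274.0, 293.0]]
[[292, 212], [287, 217], [292, 217], [282, 222], [287, 222], [277, 227], [282, 227], [272, 232], [277, 232], [267, 237], [272, 237], [267, 242], [262, 247], [262, 252], [262, 257], [262, 277], [257, 282], [262, 282], [257, 287], [257, 292], [257, 297], [257, 302]]
```

View pics/s3.png

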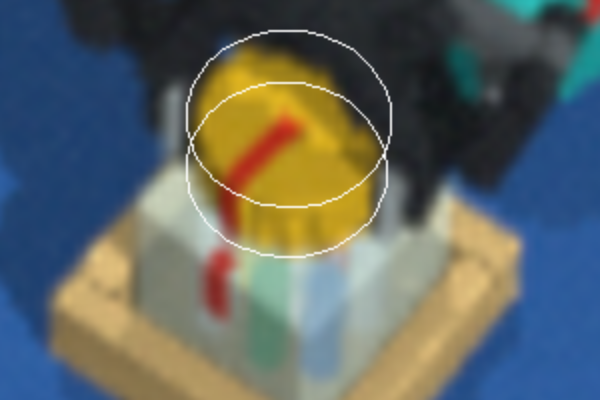

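The overlay shows the jar upright, with the stripe at a yaw of about 0–3° and the mark at about 0–4°, so the cap is nearly at its stop. I'll turn it further to make sure it's seated.

Call:
{"op": "step_arm", "data": {"increments": [{"dp": [0, 0, 0], "rotation": [0, 0, 2]}, {"dp": [0, 0, 0], "rotation": [0, 0, 2]}, {"dp": [0, 0, 0], "rotation": [0, 0, 2]}, {"dp": [0, 0, 0], "rotation": [0, 0, 2]}]}}

```text
time_s: 6.08
tool_pos: [0.5477, 0.0515, 0.0906]
eef_rot: [0.002, 0.998, 0.067, 0.002]
contact_force: [4.3, -2.1, -4.8]
gripper_width: 0.596
grasp_force: 43.0
```

```bash
python3 w.py
```

```text
6.0833 [0.5477 0.0515 0.0906] q [-0.0892  0.1849  1.9936 -0.0043  0.9579  1.349 ] yaw 7.739588184735836 F [ 4.3063 -2.0885 -4.7589] M [-0.5417 -0.8996  1.6777] 0.5958442081324078 43.0280864238739
tilt [ 0.0048 -0.004  -1.    ] delta tool (z->.086) [-0.0027 -0.0017  0.0046]
```

The moment jumped to 1.7 N m, so the cap is at its stop. I'll hold, then ease the wedging slightly.

Call:
{"op": "step_arm", "data": {"increments": [{"dp": [0, 0, 0], "rotation": [0, 0, 0]}, {"dp": [0, 0, 0], "rotation": [0, 0, 0]}, {"dp": [0, 0, 0], "rotation": [0, 0, 0]}, {"dp": [0, 0, 0], "rotation": [0, 0, 0]}, {"dp": [0, 0, 0], "rotation": [0, 0, -1]}, {"dp": [0, 0, 0], "rotation": [0, 0, -1]}, {"dp": [0, 0, 0], "rotation": [0, 0, 0]}], "force": 60}}

```text
time_s: 6.67
tool_pos: [0.5477, 0.0516, 0.0908]
eef_rot: [0.001, 0.997, 0.084, 0.002]
contact_force: [5.4, -3.1, -2.2]
gripper_width: 0.585
grasp_force: 62.9
```

```bash
python3 w.py
```

```text
6.6667 [0.5477 0.0516 0.0908] q [-0.0895  0.1848  1.9935 -0.0027  0.9586  1.3156] yaw 9.580976984532475 F [ 5.4096 -3.1008 -2.1641] M [-0.6854 -0.8264  0.5624] 0.5849725836387618 62.93635010719299
tilt [ 0.0045 -0.0026 -1.    ] delta tool (z->.086) [-0.0026 -0.0017  0.0047]
```

Call:
{"op": "step_arm", "data": {"increments": [{"dp": [0, 0, -0.003], "rotation": [0, 0, 0]}, {"dp": [0, 0, -0.004], "rotation": [0, 0, 0]}, {"dp": [0, 0, -0.004], "rotation": [0, 0, 0]}, {"dp": [0, 0, -0.005], "rotation": [0, 0, 0]}, {"dp": [0, 0, -0.005], "rotation": [0, 0, 0]}, {"dp": [0, 0, -0.005], "rotation": [0, 0, 0]}, {"dp": [0, 0, -0.005], "rotation": [0, 0, 0]}]}}

```text
time_s: 7.25
tool_pos: [0.5451, 0.053, 0.1214]
eef_rot: [-0.001, 0.997, 0.081, -0.002]
contact_force: [-0.5, 0.0, -2.3]
gripper_width: 0.589
grasp_force: 65.7
```

```bash
python3 w.py; python3 -c "
from h import *
a=cv2.resize(arm.capture('scene')[180:290,220:360],None,fx=5,fy=5,interpolation=2);cv2.imwrite('pics/s4.png',a)"
```

```text
7.25 [0.5451 0.053  0.1214] q [-0.089   0.1392  1.9805  0.0019  1.0256  1.3192] yaw 9.261773176894854 F [-0.5309  0.0447 -2.3291] M [0.0041 0.0136 0.0344] 0.5887598030285693 65.70262670516968
tilt [-0.0036  0.0019 -1.    ] delta tool (z->.086) [-0.0002  0.0003  0.0354]
```

View pics/s4.png

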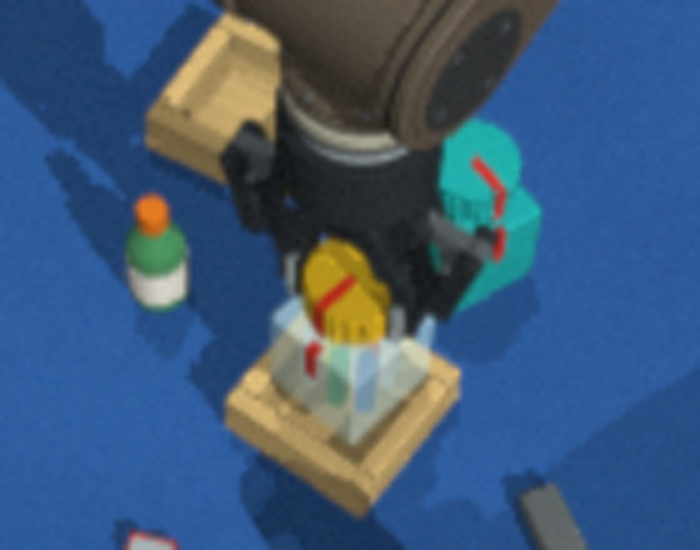

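The jar is rising clear. The contact forces amount only to its weight, and the stripe at (320,310) lines up with the mark at (313,358). I'll continue up to 10 cm.

Call:
{"op": "step_arm", "data": {"increments": [{"dp": [0, 0, -0.008], "rotation": [0, 0, 0]}, {"dp": [0, 0, -0.01], "rotation": [0, 0, 0]}, {"dp": [0, 0, -0.01], "rotation": [0, 0, 0]}, {"dp": [0, 0, -0.01], "rotation": [0, 0, 0]}, {"dp": [0, 0, -0.01], "rotation": [0, 0, 0]}, {"dp": [0, 0, -0.008], "rotation": [0, 0, 0]}, {"dp": [0, 0, -0.005], "rotation": [0, 0, 0]}, {"dp": [0, 0, 0], "rotation": [0, 0, 0]}, {"dp": [0, 0, 0], "rotation": [0, 0, 0]}, {"dp": [0, 0, 0], "rotation": [0, 0, 0]}]}}

```text
time_s: 8.13
tool_pos: [0.5457, 0.0525, 0.1817]
eef_rot: [-0.0, 0.997, 0.081, -0.001]
contact_force: [-0.7, -1.4, -3.7]
gripper_width: 0.589
grasp_force: 65.7
```

Call:
{"op": "step_arm", "data": {"increments": [{"dp": [0, 0, 0], "rotation": [0, 0, 0]}, {"dp": [0, 0, 0], "rotation": [0, 0, 0]}, {"dp": [0, 0, 0], "rotation": [0, 0, 0]}, {"dp": [0, 0, 0], "rotation": [0, 0, 0]}, {"dp": [0, 0, 0], "rotation": [0, 0, 0]}, {"dp": [0, 0, 0], "rotation": [0, 0, 0]}]}}

```text
time_s: 8.63
tool_pos: [0.5462, 0.0525, 0.1822]
eef_rot: [-0.0, 0.997, 0.081, -0.0]
contact_force: [-0.2, -0.5, -2.8]
gripper_width: 0.591
grasp_force: 65.7
```

```bash
python3 w.py; python3 -c "
from h import *
a=cv2.resize(arm.capture('scene')[160:280,220:360],None,fx=5,fy=5,interpolation=2);cv2.imwrite('pics/s5.png',a)"
```

```text
8.6333 [0.5462 0.0525 0.1822] q [-0.0892  0.0639  1.9398  0.      1.1381  1.3187] yaw 9.332379565758941 F [-0.2313 -0.4702 -2.8302] M [-0.0419  0.0167  0.0172] 0.5908895759816858 65.74573516845703
tilt [-0.0001  0.     -1.    ] delta tool (z->.086) [-0.0013 -0.0005  0.0962]
```

View pics/s5.png

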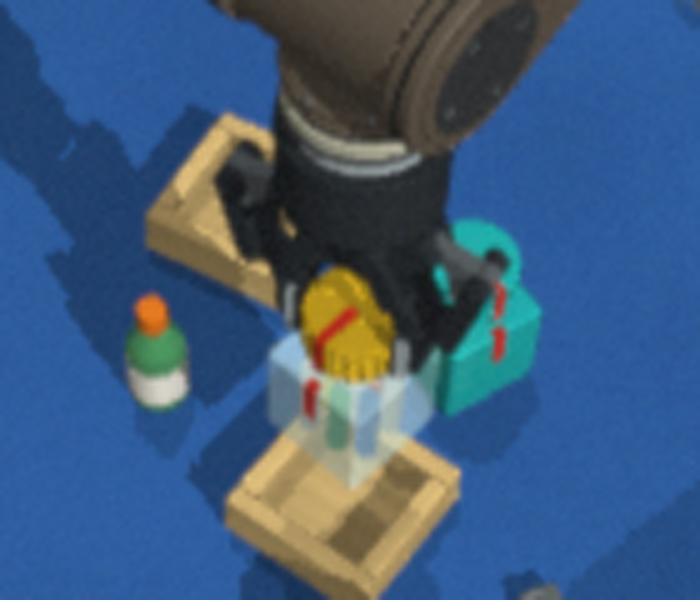

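The jar is held upright above its empty holder. The stripe at (319,355) still meets the mark at (312,390), and the neighbouring things have not moved. I'll hand it in.

```bash
python3 -c "
from bench import arm
print(arm.close_job())"
```

```text
the job is handed in; nothing more can be done
None
```

I screwed the yellow cap shut against its stop and lifted the jar out; it is held upright and still above its holder, bottom about 10 cm above the desk, and the job is handed in (the judge's verdict was not shown).

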